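# Put a jar away through the swing gate

## Task

Put the open jar of glass pieces away in the gated jar rack: stand it on the rack's apron in front of the little swing gate, then push it forward along the rack through the gate (do not lift it over) until it meets the sprung buffer hidden at the back, and press it home there with about 7 N on the buffer for a moment, never as much as 10 N. Then withdraw gently, so that the jar stays standing at the buffer and both gate leaves swing shut behind it; leave the other things on the bench alone.

Things in the scene. Friction and masses are not known exactly. Their poses are not given: they have to be found in the camera images.
- jar_mid (a point): Centre, half-way up, of the open jar: the low glass jar without a lid, round, 60 mm across, 62 mm high, about 0.14 to 0.24 kg, standing upright on the bench at the start (this point is then 31 mm above the bench). The lidded jars are not meant.
- lane: Jar rack: a fixed plywood channel on a 6 mm base plate (x = -110 to 178 mm). Origin under the gate line, midway between the walls, at bench level; x = the direction in which the jar is pushed (roughly away from the robot), y left, z up. 78 mm free between walls (y = -39 to 39 mm) over the whole length. Walls from x = -10 mm, tops 56 mm above the bench, open above up to the hood.
- apron_mid (a point): Middle of the rack's apron, on top of the base plate (6 mm above the bench), 55 mm in front of the gate line. The apron is flat and open above; only low curbs (tops 16 mm above the bench) stand at its two sides.
- hood_edge (a point): Middle of the front edge of the hood, on its top: x = 108 mm of the rack, 76 mm above the bench (its underside 72 mm). The hood closes the rack's end from here to x = 178 mm; tools from above can reach into the channel only up to here.
- gate_left (a joint): Left leaf of the two-leaf swing gate at x = 0 of the rack: an upright aluminium plate 35 mm long, 3 mm thick, 9 to 53 mm above the bench, on a vertical hinge at y = 36 mm. 0 = shut, across the channel; grows to 1.55 rad inward (+x of the rack), never outward. A weak spring (0.2 to 1 N at the tip) shuts it when nothing is in its way; it sweeps up to x = 36 mm.
- gate_right (a joint): Right leaf (hinge at y = -36 mm), the mirror image of the left one; 0 = shut, grows inward.
- buffer: Mount of the sprung buffer, fixed in the hooded end; origin on the inner face of the back wall (x = 172 mm of the rack), in the channel's middle, 6 mm above the bench; axes as the rack's. It carries a rubber pad 50 mm wide, 16 to 52 mm above the bench, facing the gate.
- buffer_slot (a point): Middle of the range (x = 127 mm of the rack) in which the face of the buffer's pad can stand: it was set by hand anywhere from 17 mm nearer to 17 mm farther, unreported, so it must be found by feel. Pressed, the pad yields 1 mm per 3.5 N (at most 8 mm) and follows back when released. Jar friction and gate springs add 0.5 to 2 N to the push felt.
- jar_tall: Bystander: lidded jar 66 mm across, 93 mm high; origin under its centre.
- jar_lidded: Bystander: lidded jar 64 mm across, 83 mm high; origin under its centre.
- teal_nippers: Bystander: nippers with teal grips, 185x70x16 mm, lying flat; origin under the centre.
- chip_dish: Bystander: round dish of chips, 69 mm across, 18 mm high; origin under its centre.
- jar_open: The same open jar; origin under its centre.

How it is judged:
By the outcome, as a careful person would: the job done as asked, in the order asked, and still so for the second after the job is handed in, with the robot touching nothing.
It also fails if it takes over 64 s, if anything falls off the work surface, if the arm or the gripper's body presses on something with over 40 N, if the wrist force passes 120 N, or if a joint passes its speed limit or range.

## Robot

A 6-joint arm with a two-finger parallel gripper is mounted at the origin on a cart in front of the work surface, level with it; the furniture and walls round the work are solid. World frame = base frame: x ahead of the robot, y to its left, z up, the work surface at z = 0. Lengths are in m, angles in rad, forces in N, time in s.
With the tool pointing down it reaches from about 0.225 to 0.875 m from the base axis. Payload 3.4 kg.
Tool frame: the origin (TCP) lies midway between the tips of the shut fingers; the grasp point (between the pads) lies 19 mm behind it (robot.grip_depth is the distance from the TCP to the grasp point, in m); z points along the fingers, y is the direction in which the jaws open and shut (so a half turn about z gives the same grasp; the last joint's range is limited). The gripper opens to 85 mm and grips with 20 to 120 N. Pads are 22 mm wide; open, the fingers measure 114 mm over their backs; the gripper's body (76 mm by 85 mm) begins 54 mm behind the grasp point. The pads swing forward as they close: fully open they stand 13 mm farther back than shut.
Start: joints at [1.083, 0.276, 1.505, -0, 1.361, -0.121], TCP at [0.206, 0.537, 0.231] pointing down, gripper open.
Joint ranges: [-2.89, 2.89], [-0.75, 2.08], [0.22, 2.7], [-1.18, 4.32], [0.11, 2.71], [-2.7, 2.7]. Speed limits (rad/s): [2.57, 2.57, 3.14, 3.14, 3.14, 3.14].

## Interface

Orientations are given as a unit quaternion [x, y, z, w].
In Python, from bench import observe, vision, robot gives the robot as it stands.
- The arm moves only by the tool servo_tool, never from a script. Its argument "deltas" is a list of rows, each a list of 7 numbers: the finger opening in cm, from 0 to 8.54, then the shift along the world's x, y, z in cm, then the turn, a rotation vector about the world's x, y, z in degrees. In form: [[gripper, x, y, z, ax, ay, az], ...]. A call has 1 to 20 rows; each row is the pose to reach, as a shift and turn from the pose commanded when the call began; what a row does not reach only later rows make up. A row lasts 1/10 s, in which the tool goes at most 50 mm and 8.59 degrees, less where a joint would pass 70% of its speed; a pose out of reach is approached as far as the arm can. A call with a gripper value outside its range is refused whole. The fingers move at their own pace and stop on an object; "squeeze" is the grip in N (left out, the last holds). Time passes only in rows, so rows that repeat a pose let the fingers close. It gives the time, the measured TCP pose, the force and the opening at its end, in the units of the state.
- observe(): the state, without advancing time (a new reading comes with each control period).
- vision.capture(name): name is "scene" or "top" or "wrist"; returns (picture, depth): 384x512x3 uint8, blue, green, red; 384x512 float32, m along the optical axis (not along the pixel's ray), 0 where there is no reading.
- vision.calibration(name): a dict with "intrinsics" (3x3 intrinsics, pixels), "dist" ([k1, k2, p1, p2, k3] as OpenCV has them; the pictures are not rectified), "rvec" (rotation vector, rad) and "tvec" (3), from world to camera coordinates, as OpenCV has them. Camera axes: x right, y down, z forward; pixel columns grow to the right and rows downward; lengths in m; the calibration is good to about 2 mm. A picture is of the moment at which its call begins: read the wrist's pose just before it. calibration takes no time and is no camera call; for the wrist camera it gives the pose at the moment of the call.
- robot.sign_off(): hands the job in, once; it reports no verdict.
The state is a dict: "clock": time; "qpos": joint angles; "joint_velocities": joint speeds; "joint_torque": joint torques, N m; "tool_pos": TCP position; "orientation": TCP orientation; "force": force on the tool from outside, world axes, zero at the start; "wrist_torque": the same for the moment, N m; "opening": finger opening in m.
Only numpy, scipy, OpenCV 4.12 (cv2) and the standard library are available. Lean on these libraries where they do the work, as an engineer would, in place of code of your own. Each camera call takes 0.05 s, during which the arm holds its last target. There are 200 camera calls.

## Working session

There is one attempt and no reset: what is moved stays moved. The work goes in short steps, Python scripts to look and compute and a tool call to move; the robot and the scene stay as the last step left them, time stands still between calls to the robot, and variables do not carry over. Pictures are saved under pics/ and viewed, about 8 in all and at most 12, crops included, and the job is handed in when it is done.

Besides the shell and the picture viewer there is one more tool, called after "Call:" as name([rows], argument=value, ...), one row to a line, values as JSON. servo_tool: Moves the arm, as the interface text tells. Its arguments: {"type":"object","properties":{"deltas":{"type":"array"},"squeeze":{"type":"number"}},"required":["deltas"]}

```bash
mkdir -p pics; ls
cat > h.py <<'E'
import numpy as np, cv2
from bench import observe, vision, robot
def cal(n):
    c=vision.calibration(n); K=np.array(c["intrinsics"],float).reshape(3,3); d=np.array(c["dist"],float)
    R,_=cv2.Rodrigues(np.array(c["rvec"],float)); t=np.array(c["tvec"],float).reshape(3); return K,d,R,t
def ray(c,uv):
    K,d,R,t=c; p=cv2.undistortPoints(np.array(uv,float).reshape(-1,1,2),K,d).reshape(-1,2)
    D=np.c_[p,np.ones(len(p))]@R; return -R.T@t, D
def onz(c,uv,z):
    o,D=ray(c,uv); return o+D*((z-o[2])/D[:,2])[:,None]
def cloud(c,depth):
    h,w=depth.shape; uv=np.stack(np.meshgrid(np.arange(w),np.arange(h)),-1).reshape(-1,2)
    o,D=ray(c,uv); return (o+D*depth.reshape(-1,1)).reshape(h,w,3)
def proj(c,P):
    K,d,R,t=c; return cv2.projectPoints(np.array(P,float).reshape(-1,1,3),cv2.Rodrigues(R)[0],t,K,d)[0].reshape(-1,2)
E
python3 - <<'E'
from h import *
for n in ("scene","top"):
    c=cal(n); p,d=vision.capture(n); cv2.imwrite(f"pics/{n}1.png",p); np.savez(f"{n}1.npz",p=p,d=d)
    print(n,-c[2].T@c[3],c[2][2],(d>0).mean())
print(observe())
E
```

```text
pics
scene [-0.32690211 -0.67866358  0.84523586] [ 0.71668947  0.36159132 -0.5963287 ] 0.9959971110026041
top [ 0.43853251 -0.1947859   0.9195036 ] [ 0.21069776  0.01059232 -0.97749386] 0.9958750406901041
{'clock': 0.1, 'qpos': array([ 1.08300378e+00,  2.76547303e-01,  1.50595901e+00, -1.51310176e-05,
        1.36071530e+00, -1.20990554e-01]), 'joint_velocities': array([-0.00188782,  0.00101221, -0.0018049 ,  0.00098864, -0.00014328,
       -0.00035523]), 'joint_torque': array([ 8.99948682e-04, -4.17697299e+01, -2.46405298e+01, -2.49603636e-04,
        5.72569596e-03, -8.94108041e-06]), 'tool_pos': array([0.20600558, 0.53634733, 0.23053629]), 'orientation': array([ 1.82372963e-01,  9.83229088e-01, -7.79255063e-04, -2.37052204e-04]), 'force': array([0.1598035 , 0.06128103, 0.46731216]), 'wrist_torque': array([-0.02333881, -0.02091012,  0.01503643]), 'opening': 0.08508008079872303}
```

View pics/scene1.png

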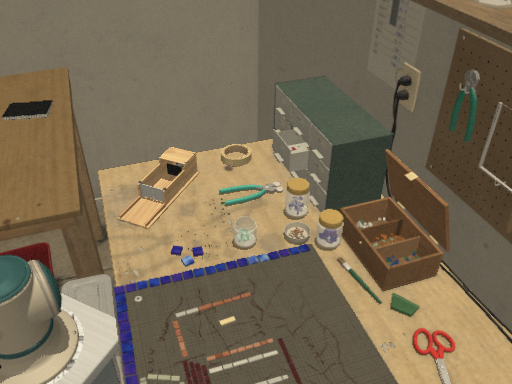

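View pics/top1.png

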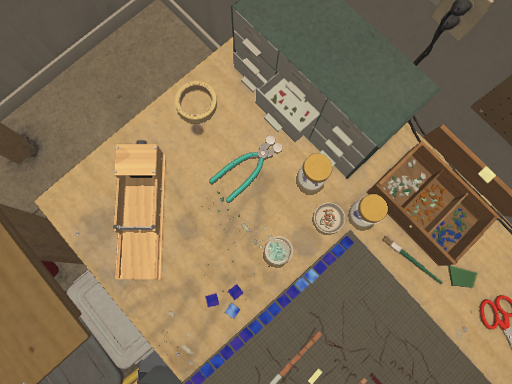

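The scene view shows the open jar at (244,233) and the rack with its gate at (152,190). In the top view the open jar is at (277,251). The rack runs up the image, with the apron at (138,256), the gate at (136,229) and the hood at (137,160).

Run:
```python
from h import *
f=np.load("top1.npz"); p,d=f["p"],f["d"]; c=cal("top"); P=cloud(c,d)
def sub(u0,u1,v0,v1,z0,z1):
    Q=P[v0:v1,u0:u1].reshape(-1,3); return Q[(Q[:,2]>z0)&(Q[:,2]<z1)]
def rect(Q,n):
    r=cv2.minAreaRect((Q[:,:2]*1000).astype(np.float32)); print(n,len(Q),np.round(r[0],1),np.round(r[1],1),round(r[2],2),"zmed",np.median(Q[:,2])); return r
rect(sub(100,175,130,200,.070,.085),"hood")
w=sub(100,175,165,235,.050,.062); rect(w,"walls")
rect(sub(100,175,235,290,.003,.009),"apron")
rect(sub(100,175,235,290,.011,.022),"curbs")
j=sub(255,300,230,272,.05,.07); rect(j,"jar rim"); print(cv2.minEnclosingCircle((j[:,:2]*1000).astype(np.float32)))
j=sub(255,300,230,272,.012,.07); rect(j,"jar all")
print("pix jar",onz(c,[[277,251]],.06))
# pixel-based corners of hood at z=.076, apron at .006
print("hood corners", onz(c,[[116,145],[159,145],[158,177],[115,174]],.076))
print("apron corners", onz(c,[[115,279],[160,280]],.006))
cv2.imwrite("pics/topcrop.png",np.hstack([cv2.resize(p[130:290,90:180],None,fx=3.6,fy=3.6,interpolation=cv2.INTER_CUBIC),cv2.resize(p[211:291,240:320],(460,576),interpolation=cv2.INTER_CUBIC)]))
```

```text
hood 1282 [675.5  52.5] [69.  90.1] 2.3 zmed 0.07595755376998542
walls 459 [594.5  48.7] [144.3  90.3] 2.72 zmed 0.05535354942818338
apron 1691 [461.6  43.1] [118.8 159.3] 4.18 zmed 0.00587407618182767
curbs 256 [471.6  42.9] [93.3 92.2] 2.52 zmed 0.015236641319699595
jar rim 199 [ 497.  -262.6] [58.7 57.1] 2.18 zmed 0.05395081021739356
((497.3728942871094, -262.4264221191406), 29.898237228393555)
jar all 491 [ 497.  -261.8] [58.9 58.5] 1.22 zmed 0.03241928750265455
pix jar [[ 0.49401652 -0.25881576  0.06      ]]
hood corners [[ 7.04983487e-01  9.75848300e-02  7.60000000e-02]
 [ 7.08733830e-01  3.55956110e-03  7.60000000e-02]
 [ 6.37547507e-01 -7.08470074e-04  7.60000000e-02]
 [ 6.40179143e-01  9.23872928e-02  7.60000000e-02]]
apron corners [[ 0.41993211  0.09066686  0.006     ]
 [ 0.42287902 -0.00898093  0.006     ]]
```

View pics/topcrop.png

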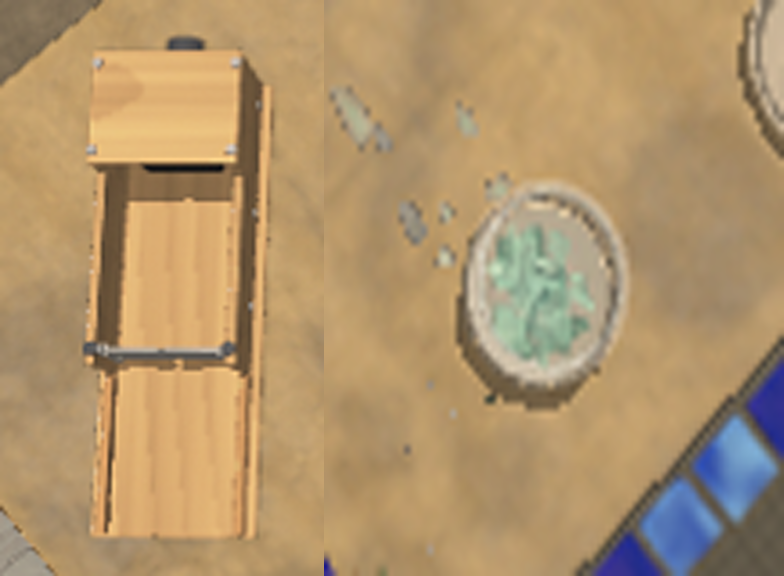

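Call:
servo_tool([
  [8.5, 3, -8, 0, 0, 0, 4],
  [8.5, 6, -16, 0, 0, 0, 8],
  [8.5, 29.1, -79.8, -6, 0, 0, 23.6],
  [8.5, 29.1, -79.8, -6, 0, 0, 23.6],
  [8.5, 29.1, -79.8, -6, 0, 0, 23.6],
  [8.5, 29.1, -79.8, -6, 0, 0, 23.6],
  [8.5, 29.1, -79.8, -6, 0, 0, 23.6],
  [8.5, 29.1, -79.8, -6, 0, 0, 23.6],
  [8.5, 29.1, -79.8, -6, 0, 0, 23.6],
  [8.5, 29.1, -79.8, -6, 0, 0, 23.6],
  [8.5, 29.1, -79.8, -6, 0, 0, 23.6],
  [8.5, 29.1, -79.8, -6, 0, 0, 23.6],
  [8.5, 29.1, -79.8, -6, 0, 0, 23.6],
  [8.5, 29.1, -79.8, -6, 0, 0, 23.6],
  [8.5, 29.1, -79.8, -6, 0, 0, 23.6],
  [8.5, 29.1, -79.8, -6, 0, 0, 23.6],
  [8.5, 29.1, -79.8, -6, 0, 0, 23.6],
  [8.5, 29.1, -79.8, -6, 0, 0, 23.6],
  [8.5, 29.1, -79.8, -6, 0, 0, 23.6],
  [8.5, 29.1, -79.8, -6, 0, 0, 23.6],
])

```text
clock: 2.1
tool_pos: [0.4963, -0.2599, 0.1708]
orientation: [-0.023, 1.0, 0.001, -0.001]
force: [-1.1, -0.5, 0.2]
opening: 0.0848
```

Run:
```python
from h import *
s=observe(); c=cal("wrist"); p,d=vision.capture("wrist"); P=cloud(c,d)
Q=P.reshape(-1,3); Q=Q[(Q[:,2]>.03)&(Q[:,2]<.066)&(np.hypot(Q[:,0]-.497,Q[:,1]+.262)<.045)]
print(s["tool_pos"],len(Q),cv2.minEnclosingCircle((Q[:,:2]*1000).astype(np.float32)) if len(Q) else 0)
for q in ((.497,-.262,.062),(.527,-.262,.062),(.497,-.232,.062),(.467,-.262,.062),(.497,-.292,.062)):
    u=proj(c,[q])[0]; print(q,u); cv2.circle(p,tuple(int(x) for x in u),3,(0,0,255),-1)
cv2.imwrite("pics/w1.png",p)
```

```text
[ 0.49634735 -0.2598739   0.17081545] 1516 ((496.10260009765625, -263.1959228515625), 30.186981201171875)
(0.497, -0.262, 0.062) [255.53690361 190.83402282]
(0.527, -0.262, 0.062) [254.22840876 219.85204547]
(0.497, -0.232, 0.062) [286.71200537 192.1541664 ]
(0.467, -0.262, 0.062) [256.93589694 159.86004876]
(0.497, -0.292, 0.062) [224.25645056 189.51181389]
```

View pics/w1.png

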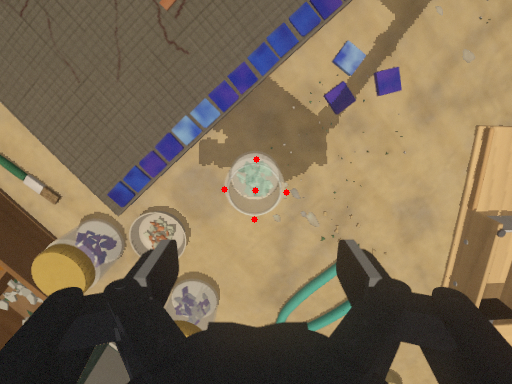

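The wrist view shows the open jar at (255,185), ringed by the projected points and clear of the other things.

Call:
servo_tool([
  [8.5, 0, -0.3, -3, 0, 0, 0],
  [8.5, 0, -0.3, -6, 0, 0, 0],
  [8.5, 0, -0.3, -9, 0, 0, 0],
  [8.5, 0, -0.3, -11.5, 0, 0, 0],
  [8.5, 0, -0.3, -13.5, 0, 0, 0],
  [8.5, 0, -0.3, -15, 0, 0, 0],
  [8.5, 0, -0.3, -15.2, 0, 0, 0],
  [5, 0, -0.3, -15.2, 0, 0, 0],
  [5, 0, -0.3, -15.2, 0, 0, 0],
  [5, 0, -0.3, -15.2, 0, 0, 0],
  [5, 0, -0.3, -15.2, 0, 0, 0],
  [5, 0, -0.3, -15.2, 0, 0, 0],
  [5, 0, -0.3, -15.2, 0, 0, 0],
  [5, 0, -0.3, -15.2, 0, 0, 0],
], squeeze=30)

```text
clock: 3.55
tool_pos: [0.498, -0.2643, 0.0207]
orientation: [-0.022, 1.0, -0.0, 0.001]
force: [0.1, 2.7, 7.1]
opening: 0.0587
```

Call:
servo_tool([
  [5, 0, 0, 1, 0, 0, 0],
  [5, 0, 0, 3, 0, 0, 0],
  [5, 0, 0, 6, 0, 0, 0],
  [5, -0.2, 2, 9, 0, 0, 0],
  [5, -0.4, 5, 10, 0, 0, 0],
  [5, -0.6, 8, 10, 0, 0, 0],
  [5, -0.8, 11, 10, 0, 0, 0],
  [5, -1, 14, 10, 0, 0, 0],
  [5, -1.2, 17, 10, 0, 0, 0],
  [5, -1.4, 20, 10, 0, 0, 0],
  [5, -1.6, 23, 10, 0, 0, 0],
  [5, -1.8, 26, 10, 0, 0, 0],
  [5, -1.95, 28.5, 10, 0, 0, 0],
  [5, -1.95, 30, 10, 0, 0, 0],
  [5, -1.95, 30.8, 10, 0, 0, 0],
  [5, -1.95, 30.8, 10, 0, 0, 0],
  [5, -1.95, 30.8, 10, 0, 0, 0],
  [5, -1.95, 30.8, 10, 0, 0, 0],
])

```text
clock: 5.35
tool_pos: [0.4779, 0.0429, 0.1194]
orientation: [-0.022, 1.0, -0.0, 0.0]
force: [-0.6, 0.2, -2.0]
opening: 0.0585
```

Run:
```python
from h import *
s=observe(); print(s)
p,d=vision.capture("scene"); q,d2=vision.capture("wrist"); cv2.imwrite("pics/s2.png",np.hstack([cv2.resize(p[110:270,70:270],(500,400),interpolation=cv2.INTER_CUBIC),q[:,:300]] if 0 else [cv2.resize(p[110:270,70:270],(420,336)),cv2.resize(q,(378,336))[:, :378]]))
```

```text
{'clock': 5.35, 'qpos': array([-5.52652520e-02,  2.28922785e-01,  1.87548406e+00, -4.32260334e-04,
        1.03706819e+00, -1.67011306e+00]), 'joint_velocities': array([-0.00171351,  0.00075126,  0.00216576,  0.00333523, -0.00010525,
        0.00199989]), 'joint_torque': array([ 2.47843126e-01, -3.54510033e+01, -2.09449822e+01,  1.18534997e-02,
        7.36709306e-03, -2.02042567e-03]), 'tool_pos': array([0.47787581, 0.04293342, 0.11937858]), 'orientation': array([-2.21338787e-02,  9.99754997e-01, -1.90061937e-04,  4.42671732e-05]), 'force': array([-0.64997339,  0.23657889, -1.96037453]), 'wrist_torque': array([ 0.0695984 , -0.03223781,  0.02634984]), 'opening': 0.05849015402385067}
```

View pics/s2.png

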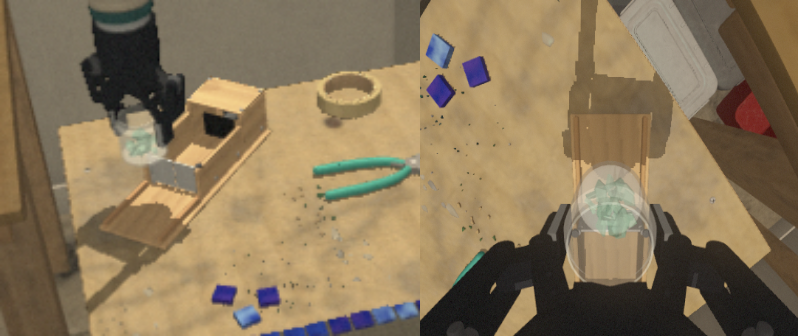

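The jar hangs upright in the grip over the apron, and the gate is visible in front of it.

Call:
servo_tool([
  [5, 0, 0.1, -2, 0, 0, 0],
  [5, 0, 0.1, -4.5, 0, 0, 0],
  [5, 0, 0.1, -6.5, 0, 0, 0],
  [5, 0, 0.1, -8, 0, 0, 0],
  [5, 0, 0.1, -8.6, 0, 0, 0],
  [5, 0, 0.1, -8.9, 0, 0, 0],
  [5, 0, 0.1, -9.0, 0, 0, 0],
  [5, 0, 0.1, -9.1, 0, 0, 0],
  [5, 0, 0.1, -9.15, 0, 0, 0],
  [5, 0, 0.1, -9.15, 0, 0, 0],
])

```text
clock: 6.45
tool_pos: [0.478, 0.0448, 0.0283]
orientation: [-0.023, 1.0, 0.0, 0.0]
force: [0.3, -0.0, -1.5]
opening: 0.0586
```

Call:
servo_tool([
  [5, 0, 0, -0.05, 0, 0, 0],
  [5, 0, 0, -0.1, 0, 0, 0],
  [5, 0, 0, -0.15, 0, 0, 0],
  [5, 0, 0, -0.2, 0, 0, 0],
  [5, 0, 0, -0.2, 0, 0, 0],
])

```text
clock: 6.95
tool_pos: [0.4779, 0.0448, 0.0267]
orientation: [-0.023, 1.0, 0.0, 0.0]
force: [-1.3, -0.1, 7.1]
opening: 0.0588
```

Call:
servo_tool([
  [8.5, 0, 0, 0, 0, 0, 0],
  [8.5, 0, 0, 0, 0, 0, 0],
  [8.5, 0, 0, 0, 0, 0, 0],
  [8.5, 0, 0, 0, 0, 0, 0],
  [8.5, 0, 0, 0.3, 0, 0, 0],
  [8.5, 0, 0, 1, 0, 0, 0],
  [8.5, 0, 0, 3, 0, 0, 0],
  [8.5, 0, 0, 6, 0, 0, 0],
  [8.5, 0, 0, 9, 0, 0, 0],
  [8.5, -2, -0.1, 10, 0, 0, 0],
  [2.4, -5, -0.2, 10, 0, 0, 0],
  [2.4, -6.2, -0.3, 10, 0, 0, 0],
  [2.4, -6.2, -0.3, 10, 0, 0, 0],
  [2.4, -6.2, -0.3, 10, 0, 0, 0],
  [2.4, -6.2, -0.3, 10, 0, 0, 0],
  [2.4, -6.2, -0.3, 10, 0, 0, 0],
])

```text
clock: 8.55
tool_pos: [0.4169, 0.0417, 0.1257]
orientation: [-0.023, 1.0, 0.0, 0.0]
force: [0.1, -0.2, 0.4]
opening: 0.0241
```

Run:
```python
from h import *
s=observe(); print(s["tool_pos"],s["opening"],s["force"])
c=cal("wrist"); p,d=vision.capture("wrist"); P=cloud(c,d); Q=P.reshape(-1,3)
J=Q[(Q[:,2]>.03)&(Q[:,2]<.072)&(np.hypot(Q[:,0]-.477,Q[:,1]-.0445)<.05)]
print(len(J),cv2.minEnclosingCircle((J[:,:2]*1000).astype(np.float32)) if len(J) else 0)
ct=cal("top"); t,dt=vision.capture("top"); P=cloud(ct,dt); Q=P.reshape(-1,3)
J=Q[(Q[:,2]>.025)&(Q[:,2]<.075)&(np.hypot(Q[:,0]-.477,Q[:,1]-.0445)<.045)]
print(len(J),cv2.minEnclosingCircle((J[:,:2]*1000).astype(np.float32)) if len(J) else 0)
cv2.imwrite("pics/w3.png",np.hstack([cv2.resize(p,(400,300)),cv2.resize(t[120:300,60:260],(400,300))]))
```

```text
[0.41689667 0.04170803 0.1257077 ] 0.024069689816574213 [ 0.1316909  -0.16242131  0.4124702 ]
2460 ((475.5473937988281, 44.54641342163086), 30.169723510742188)
575 ((476.32916259765625, 44.055397033691406), 30.898733139038086)
```

View pics/w3.png

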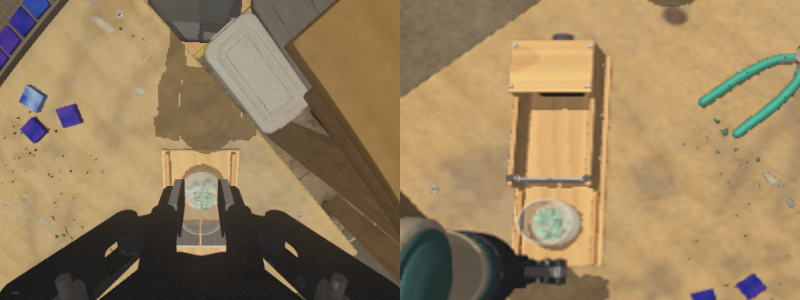

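The jar stands on the apron at about (476, 44) mm, the gate is shut and the tool is behind the jar. Next I lower behind it and push.

Call:
servo_tool([
  [2.4, 0, 0, -4, 0, 0, 0],
  [2.4, 0, 0, -8, 0, 0, 0],
  [2.4, 0, 0, -10, 0, 0, 0],
  [2.4, 0, 0, -10.3, 0, 0, 0],
  [2.4, 0.5, 0, -10.3, 0, 0, 0],
  [2.4, 1, 0, -10.3, 0, 0, 0],
  [2.4, 1.2, 0, -10.3, 0, 0, 0],
  [2.4, 1.2, 0, -10.3, 0, 0, 0],
  [2.4, 1.2, 0, -10.3, 0, 0, 0],
])

```text
clock: 9.55
tool_pos: [0.4281, 0.0418, 0.0234]
orientation: [-0.023, 1.0, -0.0, 0.001]
force: [-0.1, -0.4, 0.6]
opening: 0.0239
```

Call:
servo_tool([
  [2.4, 0.2, 0, 0, 0, 0, 0],
  [2.4, 0.4, 0, 0, 0, 0, 0],
  [2.4, 0.6, 0, 0, 0, 0, 0],
  [2.4, 0.8, 0, 0, 0, 0, 0],
  [2.4, 1, 0, 0, 0, 0, 0],
  [2.4, 1.2, 0.03, 0, 0, 0, 0],
  [2.4, 1.5, 0.05, 0, 0, 0, 0],
  [2.4, 1.8, 0.07, 0, 0, 0, 0],
  [2.4, 2.1, 0.09, 0, 0, 0, 0],
  [2.4, 2.4, 0.1, 0, 0, 0, 0],
  [2.4, 2.7, 0.12, 0, 0, 0, 0],
  [2.4, 3, 0.13, 0, 0, 0, 0],
])

```text
clock: 10.75
tool_pos: [0.458, 0.0431, 0.0228]
orientation: [-0.023, 1.0, 0.0, -0.0]
force: [-0.4, 0.5, -0.7]
opening: 0.024
```

Run:
```python
from h import *
s=observe(); print(s["tool_pos"],s["opening"],s["force"])
c=cal("wrist"); p,d=vision.capture("wrist"); P=cloud(c,d); Q=P.reshape(-1,3)
ct=cal("top"); t,dt=vision.capture("top"); P=cloud(ct,dt); Q=P.reshape(-1,3)
x0=s["tool_pos"][0]
J=Q[(Q[:,2]>.058)&(Q[:,2]<.072)&(Q[:,0]>x0+.012)&(Q[:,0]<x0+.08)&(abs(Q[:,1]-.046)<.033)]
print(len(J),cv2.minEnclosingCircle((J[:,:2]*1000).astype(np.float32)) if len(J) else 0)
cv2.imwrite("pics/w4.png",np.hstack([cv2.resize(p,(400,300)),cv2.resize(t[120:300,60:260],(400,300))]))
```

```text
[0.45798555 0.04310953 0.02281134] 0.024008233288432646 [-0.42426387  0.46164159 -0.72687502]
96 ((497.88330078125, 42.87918472290039), 29.440723419189453)
```

View pics/w4.png

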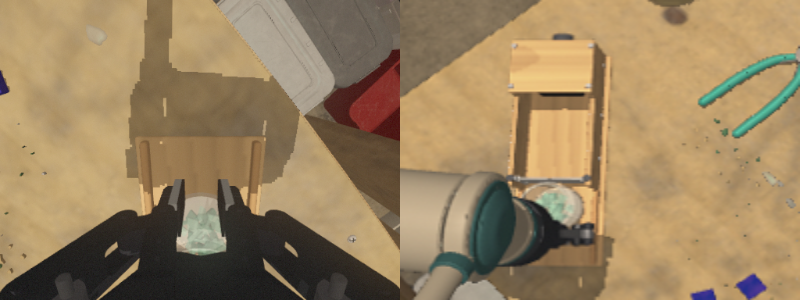

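The fingers cradle the jar and it stands just short of the gate. I carry on through it.

Call:
servo_tool([
  [2.4, 0.3, 0.01, 0, 0, 0, 0],
  [2.4, 0.6, 0.03, 0, 0, 0, 0],
  [2.4, 0.9, 0.04, 0, 0, 0, 0],
  [2.4, 1.2, 0.055, 0, 0, 0, 0],
  [2.4, 1.5, 0.07, 0, 0, 0, 0],
  [2.4, 1.8, 0.08, 0, 0, 0, 0],
  [2.4, 2.1, 0.095, 0, 0, 0, 0],
  [2.4, 2.4, 0.11, 0, 0, 0, 0],
  [2.4, 2.7, 0.12, 0, 0, 0, 0],
  [2.4, 3.0, 0.14, 0, 0, 0, 0],
  [2.4, 3.3, 0.15, 0, 0, 0, 0],
  [2.4, 3.6, 0.165, 0, 0, 0, 0],
  [2.4, 3.9, 0.18, 0, 0, 0, 0],
  [2.4, 4.2, 0.19, 0, 0, 0, 0],
  [2.4, 4.5, 0.2, 0, 0, 0, 0],
  [2.4, 4.8, 0.22, 0, 0, 0, 0],
  [2.4, 5.0, 0.23, 0, 0, 0, 0],
  [2.4, 5.0, 0.23, 0, 0, 0, 0],
  [2.4, 5.0, 0.23, 0, 0, 0, 0],
])

```text
clock: 12.75
tool_pos: [0.5087, 0.0454, 0.0231]
orientation: [-0.023, 1.0, 0.0, 0.001]
force: [-0.7, 1.0, -0.2]
opening: 0.0239
```

Call:
servo_tool([
  [2.4, 0.3, 0.01, 0, 0, 0, 0],
  [2.4, 0.6, 0.03, 0, 0, 0, 0],
  [2.4, 0.9, 0.04, 0, 0, 0, 0],
  [2.4, 1.2, 0.055, 0, 0, 0, 0],
  [2.4, 1.5, 0.07, 0, 0, 0, 0],
  [2.4, 1.8, 0.08, 0, 0, 0, 0],
  [2.4, 2.1, 0.095, 0, 0, 0, 0],
  [2.4, 2.4, 0.11, 0, 0, 0, 0],
  [2.4, 2.7, 0.12, 0, 0, 0, 0],
  [2.4, 3.0, 0.14, 0, 0, 0, 0],
  [2.4, 3.3, 0.15, 0, 0, 0, 0],
  [2.4, 3.6, 0.165, 0, 0, 0, 0],
  [2.4, 3.9, 0.18, 0, 0, 0, 0],
  [2.4, 4.0, 0.18, 0, 0, 0, 0],
  [2.4, 4.0, 0.18, 0, 0, 0, 0],
  [2.4, 4.0, 0.18, 0, 0, 0, 0],
])

```text
clock: 14.35
tool_pos: [0.5477, 0.0472, 0.0227]
orientation: [-0.023, 1.0, 0.0, -0.0]
force: [-0.9, -0.8, -1.3]
opening: 0.0244
```

Run:
```python
from h import *
s=observe(); print(s["tool_pos"],s["opening"],s["force"])
p,d=vision.capture("scene")
ct=cal("top"); t,dt=vision.capture("top")
cv2.imwrite("pics/w5.png",np.hstack([cv2.resize(p[120:260,90:276],(400,300)),cv2.resize(t[120:300,60:260],(400,300))]))
```

```text
[0.54770758 0.0471982  0.02270933] 0.024353248576838526 [-0.88829343 -0.80850461 -1.28576739]
```

View pics/w5.png

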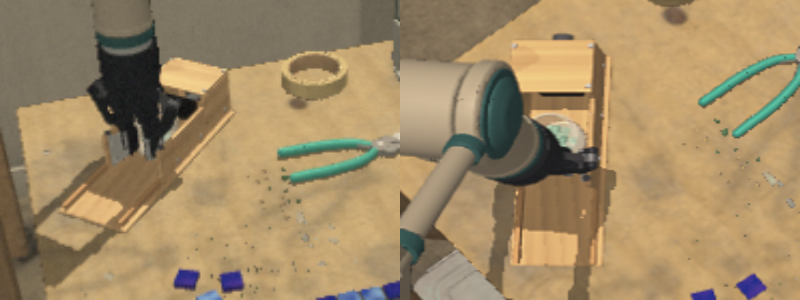

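The jar is through the gate and upright in the channel at about (565,133) in the right panel. Now I creep to the buffer.

Call:
servo_tool([
  [2.4, 0.2, 0.01, 0, 0, 0, 0],
  [2.4, 0.4, 0.02, 0, 0, 0, 0],
  [2.4, 0.6, 0.03, 0, 0, 0, 0],
  [2.4, 0.8, 0.035, 0, 0, 0, 0],
  [2.4, 1.0, 0.045, 0, 0, 0, 0],
  [2.4, 1.2, 0.055, 0, 0, 0, 0],
  [2.4, 1.4, 0.065, 0, 0, 0, 0],
  [2.4, 1.6, 0.075, 0, 0, 0, 0],
  [2.4, 1.8, 0.08, 0, 0, 0, 0],
  [2.4, 1.9, 0.085, 0, 0, 0, 0],
  [2.4, 2.0, 0.09, 0, 0, 0, 0],
  [2.4, 2.0, 0.09, 0, 0, 0, 0],
])

```text
clock: 15.65
tool_pos: [0.568, 0.0481, 0.0229]
orientation: [-0.023, 1.0, 0.0, 0.0]
force: [-0.6, 1.0, 0.3]
opening: 0.0239
```

Call:
servo_tool([
  [2.4, 0.05, 0, 0, 0, 0, 0],
  [2.4, 0.1, 0, 0, 0, 0, 0],
  [2.4, 0.15, 0.01, 0, 0, 0, 0],
])

```text
clock: 15.95
tool_pos: [0.5691, 0.0482, 0.0228]
orientation: [-0.023, 1.0, 0.0, -0.0]
force: [-0.9, -0.7, 0.8]
opening: 0.0243
```

Call:
servo_tool([
  [2.4, 0.05, 0, 0, 0, 0, 0],
  [2.4, 0.1, 0, 0, 0, 0, 0],
  [2.4, 0.15, 0.01, 0, 0, 0, 0],
])

```text
clock: 16.25
tool_pos: [0.5708, 0.0483, 0.0228]
orientation: [-0.023, 1.0, 0.0, -0.0]
force: [-0.7, 0.1, 1.1]
opening: 0.0244
```

Call:
servo_tool([
  [2.4, 0.05, 0, 0, 0, 0, 0],
  [2.4, 0.1, 0, 0, 0, 0, 0],
  [2.4, 0.15, 0.01, 0, 0, 0, 0],
])

```text
clock: 16.55
tool_pos: [0.5724, 0.0483, 0.0229]
orientation: [-0.023, 1.0, 0.0, 0.0]
force: [-0.9, -1.7, -0.2]
opening: 0.0241
```

Call:
servo_tool([
  [2.4, 0.05, 0, 0, 0, 0, 0],
  [2.4, 0.1, 0.01, 0, 0, 0, 0],
])

```text
clock: 16.75
tool_pos: [0.5736, 0.0485, 0.0229]
orientation: [-0.022, 1.0, 0.0, 0.0]
force: [-0.0, 0.2, -0.1]
opening: 0.024
```

Call:
servo_tool([
  [2.4, 0.05, 0, 0, 0, 0, 0],
  [2.4, 0.1, 0, 0, 0, 0, 0],
])

```text
clock: 16.95
tool_pos: [0.5744, 0.0485, 0.0229]
orientation: [-0.022, 1.0, 0.0, 0.0]
force: [-0.1, 0.0, 0.0]
opening: 0.0242
```

Call:
servo_tool([
  [2.4, 0.05, 0, 0, 0, 0, 0],
  [2.4, 0.1, 0, 0, 0, 0, 0],
])

```text
clock: 17.15
tool_pos: [0.5753, 0.0485, 0.0229]
orientation: [-0.023, 1.0, 0.0, 0.0]
force: [-0.5, -1.0, 0.3]
opening: 0.0242
```

Call:
servo_tool([
  [2.4, 0.05, 0, 0, 0, 0, 0],
  [2.4, 0.1, 0.01, 0, 0, 0, 0],
])

```text
clock: 17.35
tool_pos: [0.5763, 0.0486, 0.0228]
orientation: [-0.023, 1.0, 0.0, 0.0]
force: [-1.4, 0.4, 0.7]
opening: 0.0237
```

Call:
servo_tool([
  [2.4, 0.05, 0, 0, 0, 0, 0],
  [2.4, 0.1, 0, 0, 0, 0, 0],
])

```text
clock: 17.55
tool_pos: [0.5773, 0.0486, 0.0228]
orientation: [-0.023, 1.0, 0.0, 0.0]
force: [-0.9, 1.2, 1.4]
opening: 0.0242
```

Call:
servo_tool([
  [2.4, 0.05, 0, 0, 0, 0, 0],
  [2.4, 0.1, 0.01, 0, 0, 0, 0],
])

```text
clock: 17.75
tool_pos: [0.5782, 0.0487, 0.0228]
orientation: [-0.023, 1.0, 0.0, -0.0]
force: [0.0, 0.2, 0.8]
opening: 0.0238
```

Call:
servo_tool([
  [2.4, 0.05, 0, 0, 0, 0, 0],
  [2.4, 0.1, 0, 0, 0, 0, 0],
])

```text
clock: 17.95
tool_pos: [0.5793, 0.0487, 0.0228]
orientation: [-0.023, 1.0, 0.0, -0.0]
force: [-0.2, 0.4, 0.5]
opening: 0.0238
```

Call:
servo_tool([
  [2.4, 0.05, 0, 0, 0, 0, 0],
  [2.4, 0.1, 0.01, 0, 0, 0, 0],
])

```text
clock: 18.15
tool_pos: [0.5801, 0.0488, 0.0228]
orientation: [-0.023, 1.0, 0.0, -0.0]
force: [-1.7, -0.5, 0.0]
opening: 0.024
```

Call:
servo_tool([
  [2.4, 0.05, 0, 0, 0, 0, 0],
  [2.4, 0.1, 0.01, 0, 0, 0, 0],
])

```text
clock: 18.35
tool_pos: [0.5805, 0.0488, 0.0227]
orientation: [-0.023, 1.0, 0.0, -0.001]
force: [-2.4, -1.3, 1.5]
opening: 0.0243
```

Call:
servo_tool([
  [2.4, 0.05, 0, 0, 0, 0, 0],
  [2.4, 0.08, 0, 0, 0, 0, 0],
])

```text
clock: 18.55
tool_pos: [0.581, 0.0489, 0.0226]
orientation: [-0.023, 1.0, 0.0, -0.001]
force: [-3.0, -0.2, 2.0]
opening: 0.0241
```

Contact is building, so I hold here and average the force.

```bash
cat > avg.py <<'E'
from h import *
F=[];X=[]
for i in range(5):
    vision.capture("scene"); s=observe(); F.append(s["force"]); X.append(s["tool_pos"])
print(s["clock"],np.mean(F,0).round(2),np.std(F,0).round(2),np.mean(X,0).round(5))
E
python3 avg.py
```

```text
18.8 [-4.11 -0.68  1.72] [0.51 0.34 0.28] [0.58113 0.04885 0.02265]
```

Call:
servo_tool([
  [2.4, 0.05, 0, 0, 0, 0, 0],
  [2.4, 0.08, 0, 0, 0, 0, 0],
  [2.4, 0.08, 0, 0, 0, 0, 0],
])

```text
clock: 19.1
tool_pos: [0.5817, 0.0489, 0.0226]
orientation: [-0.023, 1.0, 0.0, -0.001]
force: [-6.2, -1.1, 3.3]
opening: 0.0242
```

```bash
python3 avg.py
```

```text
19.35 [-5.23 -0.47  2.18] [0.39 0.38 0.29] [0.58167 0.04888 0.02263]
```

Call:
servo_tool([
  [2.4, 0.04, 0, 0, 0, 0, 0],
  [2.4, 0.08, 0, 0, 0, 0, 0],
  [2.4, 0.08, 0, 0, 0, 0, 0],
])

```text
clock: 19.65
tool_pos: [0.582, 0.0489, 0.0226]
orientation: [-0.023, 1.0, 0.0, -0.002]
force: [-6.2, -1.2, 4.1]
opening: 0.024
```

```bash
python3 avg.py
```

```text
19.9 [-6.33 -0.79  2.98] [0.37 0.35 0.14] [0.58197 0.04888 0.02259]
```

Call:
servo_tool([
  [2.4, 0.05, 0, 0, 0, 0, 0],
  [2.4, 0.1, 0, 0, 0, 0, 0],
  [2.4, 0.1, 0, 0, 0, 0, 0],
  [2.4, 0.1, 0, 0, 0, 0, 0],
])

```text
clock: 20.3
tool_pos: [0.5823, 0.0489, 0.0225]
orientation: [-0.023, 1.0, 0.0, -0.002]
force: [-7.4, -0.3, 4.0]
opening: 0.0237
```

```bash
python3 avg.py
```

```text
20.55 [-7.66 -0.91  3.27] [0.78 0.46 0.37] [0.58233 0.04887 0.02252]
```

The averaged push is 7.7 N against about 0.6 N of friction, so about 7 N on the buffer. I hold briefly, then back off slowly and lift out.

Call:
servo_tool([
  [2.4, 0, 0, 0, 0, 0, 0],
  [2.4, 0, 0, 0, 0, 0, 0],
  [2.4, 0, 0, 0, 0, 0, 0],
  [2.4, -0.04, 0, 0, 0, 0, 0],
  [2.4, -0.08, 0, 0, 0, 0, 0],
  [2.4, -0.12, -0.01, 0, 0, 0, 0],
  [2.4, -0.16, -0.01, 0, 0, 0, 0],
  [2.4, -0.2, -0.01, 0, 0, 0, 0],
  [2.4, -0.24, -0.01, 0, 0, 0, 0],
  [2.4, -0.28, -0.01, 0, 0, 0, 0],
  [2.4, -0.32, -0.01, 0, 0, 0, 0],
  [2.4, -0.36, -0.02, 0, 0, 0, 0],
  [2.4, -0.4, -0.02, 0, 0, 0, 0],
  [2.4, -0.45, -0.02, 0, 0, 0, 0],
  [2.4, -0.55, -0.02, 0, 0, 0, 0],
  [2.4, -0.7, -0.03, 0, 0, 0, 0],
  [2.4, -0.85, -0.04, 0, 0, 0, 0],
  [2.4, -0.95, -0.04, 0, 0, 0, 0],
  [2.4, -0.95, -0.04, 0, 0, 0, 0],
])

```text
clock: 22.45
tool_pos: [0.5754, 0.0485, 0.0231]
orientation: [-0.023, 1.0, 0.0, 0.0]
force: [1.4, -0.3, -0.4]
opening: 0.0241
```

```bash
python3 avg.py
```

```text
22.7 [ 0.26 -0.08  0.05] [0.51 0.58 0.67] [0.57535 0.04848 0.02292]
```

Call:
servo_tool([
  [2.4, 0, 0, 0.5, 0, 0, 0],
  [2.4, 0, 0, 1, 0, 0, 0],
  [2.4, 0, 0, 2, 0, 0, 0],
  [2.4, 0, 0, 3, 0, 0, 0],
  [2.4, 0, 0, 4, 0, 0, 0],
  [2.4, 0, 0, 5.5, 0, 0, 0],
  [2.4, 0, 0, 8, 0, 0, 0],
  [2.4, 0, 0, 11, 0, 0, 0],
  [2.4, -2, 0, 14, 0, 0, 0],
  [2.4, -6, -4, 16, 0, 0, 0],
  [2.4, -10, -8, 18, 0, 0, 0],
  [2.4, -14, -12, 20, 0, 0, 0],
  [2.4, -18, -16, 20, 0, 0, 0],
  [2.4, -22, -20, 20, 0, 0, 0],
  [2.4, -24, -24, 20, 0, 0, 0],
  [2.4, -24, -24, 20, 0, 0, 0],
  [2.4, -24, -24, 20, 0, 0, 0],
])

```text
clock: 24.4
tool_pos: [0.333, -0.1946, 0.224]
orientation: [-0.019, 1.0, -0.002, 0.0]
force: [0.1, 0.0, 0.3]
opening: 0.0239
```

Run:
```python
from h import *
s=observe(); print(s["clock"],s["tool_pos"],s["force"])
p,d=vision.capture("scene"); t,dt=vision.capture("top"); c=cal("top"); Q=cloud(c,dt).reshape(-1,3)
J=Q[(Q[:,2]>.058)&(Q[:,2]<.0705)&(Q[:,0]>.57)&(Q[:,0]<.637)&(abs(Q[:,1]-.05)<.034)]
print(len(J),J.min(0) if len(J) else 0,J.max(0) if len(J) else 0)
cv2.imwrite("pics/w6.png",np.hstack([cv2.resize(p[130:240,110:230],(400,367),interpolation=cv2.INTER_CUBIC),cv2.resize(t[130:290,90:180],(300,367),interpolation=cv2.INTER_CUBIC)]))
```

```text
24.4 [ 0.33295955 -0.19458521  0.22398036] [0.14313548 0.01314482 0.33123136]
137 [0.59060546 0.0215168  0.05803327] [0.63661495 0.07836932 0.0704101 ]
```

View pics/w6.png

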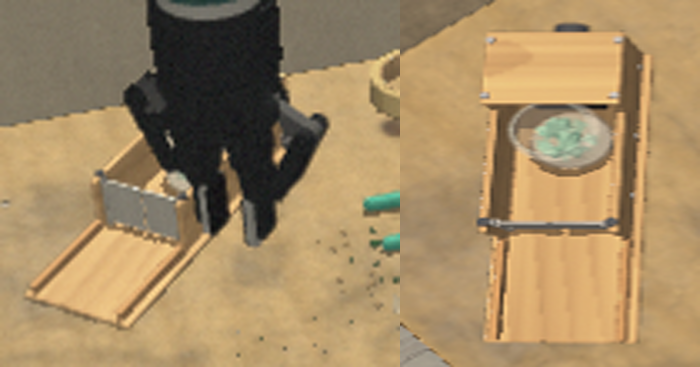

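The final view shows the jar standing upright at the hood, at (560,137), and both gate leaves shut. The jar's back edge measures 0.591 m, which matches where it first met the buffer.

```bash
python3 -c "
from bench import robot; print(robot.sign_off())"
```

```text
the job is handed in; nothing more can be done
None
```

The jar is put away: I stood it on the apron, pushed it through the gate to the buffer, pressed it home, and lifted the tool out between gate and hood. I handed the job in at about 24.5 s of the 64 s allowed.

- **Press:** the averaged push felt at the tool was 7.7 N. I had felt about 0.6 N of friction before contact, so roughly 7 N reached the buffer. The friction figure comes from noisy readings (about ±0.5 N), so the buffer force is good to about 1 N. No reading approached 10 N.
- **Last look:** the jar stands upright, centred about 88 mm past the gate line. That is within 2 mm of where it first met the buffer, so it stayed there when I backed off. Both gate leaves look shut, and the tool is clear of everything.
- **Other things on the bench:** the tool did not go near any of them. I did not measure their positions again at the end.
- **Failed or disagreeing checks:** none.

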